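Open the latched pastry-cutter box

TASK

Open the steel pastry-cutter box: with a fingertip press the green spring catch bar down and, keeping it pressed, push the red tab on the lid along past both of the bar's yellow teeth until the lid is fully open. Then let the catch spring back up so that it locks the lid open, and withdraw. Only press and push, do not grip the tab, never force the lid past a raised tooth, and leave the other things on the bench where they are.

Things in the scene. Friction and masses are not known exactly. Their poses are not given: they have to be found in the camera images.
- cutter_box: Steel box fixed to the bench. Origin on the bench (z = 0) under the catch bar; all box-frame offsets here count from it, z up. Box: x = +25 to +170, y = -170 to +170 mm, 62 mm high. The lid (aluminium plate, top 69 mm above the bench) slides along the box's +y, off a well of cutters. The green catch bar runs beside the box at x = -34 to +22 mm.
- catch_lane (a point): Point on the green catch bar's top face, mid-lane; goes down with the bar. Box frame x -14, y 0, z +60 mm (bar up). Bar: flat plate, y -125 to +90 mm. Its front lane, x -34 to +6 mm, is bare, smooth, open at the outer side and both ends: a fingertip can press anywhere on it and slide along. The bar stays level wherever pressed.
- tooth1 (a point): Top of the first yellow tooth, on the inner edge of the catch bar: 12 mm (box x, +9 to +21) by 14 mm (box y, -44 to -30), 13 mm above the bar; it blocks the tab while the bar is up.
- tooth2 (a point): Top of the second yellow tooth: 12 mm (box x, +9 to +21) by 12 mm (box y, +40 to +52), 13 mm above the bar; it blocks the tab likewise, and locks the lid open from behind.
- catch (a joint): How far the catch bar is pressed down, m: 0 up (sprung), 0.012 on its stop. About 2 N to start, 6 N at the stop. The tab clears the teeth when it is above 0.006; 0.008 to 0.011 is good.
- tab (a point): The red push tab: upright plate on the lid reaching over the bar. 64 mm wide (box x -30 to +34), 12 mm thick (y), 67 to 101 mm above the bench. Site: mid rear (-y) face, lower edge, box frame x +2, y -66 mm plus lid travel. Push this face to +y with the side of the finger that presses the bar, best at x -14. The bar extends 59 mm behind it, lid shut.
- lid (a joint): Lid's slide towards the box's +y, m: 0 shut, 0.130 fully open, on its stop. Starts at 0 to 0.008. Friction about 1.5 N, no spring. With the catch up, tooth 1 stops it at 0.010. The tab is over tooth 1 from 0.010 to 0.036 and over tooth 2 from 0.094 to 0.118; beyond that the catch can rise behind the tab and lock the lid open.
- cup: Bystander: open steel cup, 68 mm across, 75 mm high; origin at its base centre, as for all the bystanders.
- bowl: Bystander: steel bowl, 140 mm across, 60 mm high.
- jar: Bystander: jar with a red cap, 64 mm across, 85 mm high.
- shaker: Bystander: clear shaker with a steel cap, 44 mm across, 80 mm high.
- cutter: Bystander: round steel pastry cutter (ring), 64 mm across, 35 mm high, standing near the catch.
- scraper: Bystander: dough scraper with a green handle, 112 mm long, lying flat.
- brush: Bystander: pastry brush, 200 mm long, lying flat.

How it is judged:
By the outcome, as a careful person would: the job done as asked, in the order asked, and still so for the second after the job is handed in, with the robot touching nothing.
It also fails if it takes over 38 s, if anything falls off the work surface, if the arm or the gripper's body presses on something with over 40 N, if the wrist force passes 120 N, or if a joint passes its speed limit or range.

ROBOT

A 6-joint arm with a two-finger parallel gripper is mounted at the origin on the work surface. World frame = base frame: x ahead of the robot, y to its left, z up, the work surface at z = 0. Lengths are in m, angles in rad, forces in N, time in s.
With the tool pointing down it reaches from about 0.25 to 0.775 m from the base axis. Payload 4 kg.
Tool frame: the origin (TCP) lies on the centre line of the jaws, within the pads' length; the fingertips stand 25 mm ahead of it and the grasp point (between the pads) lies 6 mm ahead of it; z points along the fingers, y is the line along which they close (so a half turn about z gives the same grasp; the last joint's range is limited). The gripper opens to 94 mm and grips with 3 to 60 N. Pads are 16 mm wide; open, the fingers measure 119 mm over their backs; the gripper's body (75 mm by 177 mm) begins 78 mm behind the grasp point.
Start: joints at [-1.445, 0.087, 1.371, -0, 1.684, -0.103], TCP at [0.125, -0.536, 0.231] pointing down, gripper open.
Joint ranges: [-3.1, 3.1], [-0.76, 2.03], [0.27, 2.55], [-1.08, 4.22], [0.17, 2.65], [-2.57, 2.57]. Speed limits (rad/s): [2.79, 2.79, 3.14, 3.14, 3.14, 3.14].

INTERFACE

Orientations are given as [roll, pitch, yaw] about the fixed x, y, z axes, in that order (R = Rz(yaw) Ry(pitch) Rx(roll)).
In Python, from bench import robot, imaging gives the robot as it stands. The module is installed in compiled form; this text tells all that it offers.
- The arm moves only by the tool drive_tool, never from a script. Its argument "series" is a list of rows, each a list of 3 entries, a list of its own where there are three numbers: the finger opening in m, from 0 to 0.094, then the shift along the tool's x, y, z in m, then the turn, a rotation vector about the tool's x, y, z in rad. A call has 1 to 5 rows; each row is the pose to reach, as a shift and turn from the pose commanded when the call began, along the tool's axes at that moment; what a row does not reach only later rows make up. A row lasts 1/8 s, in which the tool goes at most 62.5 mm and 10.7 degrees, less where a joint would pass 70% of its speed; a pose out of reach is approached as far as the arm can. A call with a gripper value outside its range is refused whole. The fingers move at their own pace and stop on an object; the grip force is fixed at half the most. Time passes only in rows, so rows that repeat a pose let the fingers close. It gives the time, the measured TCP pose, the force, the opening and the grip force at its end, in the units of the state.
- robot.get_obs(): the state, without advancing time (a new reading comes with each control period).
- imaging.snapshot(name): name is "scene" or "top"; returns the picture (400x640x3 uint8, red, green, blue); there is no depth.
- imaging.get_calibration(name): a dict with "intrinsics" (3x3 intrinsics, pixels), "position" and "rotation" of the camera in the world. Camera axes: x right, y up, looking along -z (the intrinsics and any distortion apply to the point x, -y, -z); pixel columns grow to the right and rows downward; lengths in m; the calibration is good to about 2 mm. A picture is of the moment at which its call begins. get_calibration takes no time and is no camera call.
- robot.close_job(): hands the job in; it is judged then, once.
The state is a dict: "time": time; "joint_positions": joint angles; "qvel": joint speeds; "joint_torque": joint torques, N m; "tool_pos": TCP position; "ee_rot": TCP orientation; "wrist_force": force on the tool from outside, world axes, zero at the start; "wrist_torque": the same for the moment, N m; "width": finger opening in m; "finger_force": force on a finger pad.
Only numpy, scipy, OpenCV 4.12 (cv2) and the standard library are available. Lean on these libraries where they do the work, as an engineer would, in place of code of your own. Each camera call takes 0.05 s, during which the arm holds its last target. There are 200 camera calls.

## Working session

There is one attempt and no reset: what is moved stays moved. The work goes in short steps, Python scripts to look and compute and a tool call to move; the robot and the scene stay as the last step left them, time stands still between calls to the robot, and variables do not carry over. Pictures are saved under pics/ and viewed, at most 13 in all, crops included, and the job is handed in when it is done.

Besides the shell and the picture viewer there is one more tool, called as a command line: name --argument value ..., lists and objects as JSON in quotes. drive_tool: Moves the arm, as the interface text tells. Its arguments: {"type":"object","properties":{"series":{"type":"array"}},"required":["series"]}

```bash
mkdir -p pics; python3 - <<'E'
from bench import robot, imaging
import cv2
for n in("top","scene"):
    cv2.imwrite(f"pics/{n}0.png",imaging.snapshot(n)[:,:,::-1]); print(imaging.get_calibration(n))
print(robot.get_obs())
E
```

```text
{'intrinsics': array([[464.49833819,   0.        , 315.24807415],
       [  0.        , 464.49833819, 199.4863377 ],
       [  0.        ,   0.        ,   1.        ]]), 'position': array([0.33659497, 0.0383092 , 1.35887384]), 'rotation': array([ 0.1872994 ,  0.01208862, -1.56227025])}
{'intrinsics': array([[413.30827474,   0.        , 325.02902239],
       [  0.        , 413.30827474, 203.2632302 ],
       [  0.        ,   0.        ,   1.        ]]), 'position': array([ 1.17055016, -0.03436565,  0.98027991]), 'rotation': array([ 5.85122694e-01, -8.55631566e-04,  1.40175658e+00])}
{'time': 0.1, 'joint_positions': array([-1.44508622e+00,  8.78845128e-02,  1.37204854e+00, -1.75766740e-05,
        1.68361608e+00, -1.03089283e-01]), 'qvel': array([-0.00159812, -0.00098562, -0.00383243, -0.00013936, -0.00227455,
       -0.00064656]), 'joint_torque': array([ 2.06506389e-03, -3.41252697e+01, -3.03302121e+01,  7.18994765e-02,
        3.03970731e-02, -1.05870599e-04]), 'tool_pos': array([ 0.12468568, -0.53523567,  0.229447  ]), 'ee_rot': array([-3.13964477e+00, -1.83958237e-04,  2.28797246e-01]), 'wrist_force': array([ 1.36611013,  0.07300915, -0.77364975]), 'wrist_torque': array([-0.01058715, -0.04135358,  0.03246708]), 'finger_force': 0.0, 'width': 0.09376592260497896}
```

View pics/top0.png

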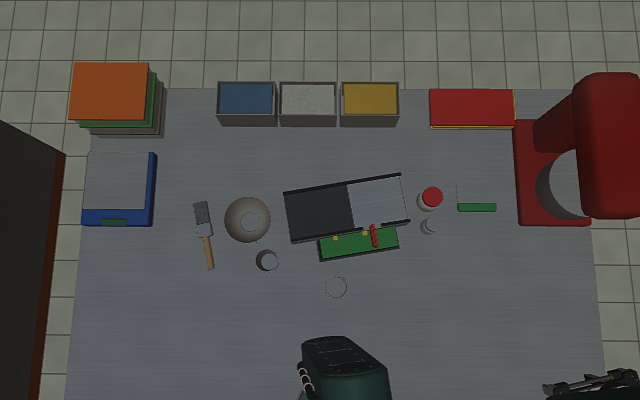

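View pics/scene0.png

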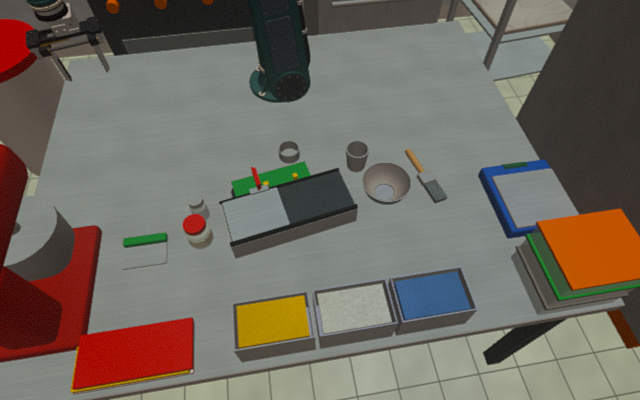

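The top view shows the box around (345,208), the green bar from about (318,250) to (398,238), and the red tab at (374,236). The teeth are at (335,238) and (365,233), and the cutter ring is at (336,287). I'll enlarge both views.

```bash
python3 - <<'E'
import cv2
a=cv2.imread("pics/top0.png")[170:270,280:420];cv2.imwrite("pics/topc.png",cv2.resize(a,None,fx=5.6,fy=5.6,interpolation=cv2.INTER_CUBIC))
a=cv2.imread("pics/scene0.png")[140:255,215:365];cv2.imwrite("pics/scenec.png",cv2.resize(a,None,fx=5,fy=5,interpolation=cv2.INTER_CUBIC))
E
```

```text
(no output)
```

View pics/topc.png

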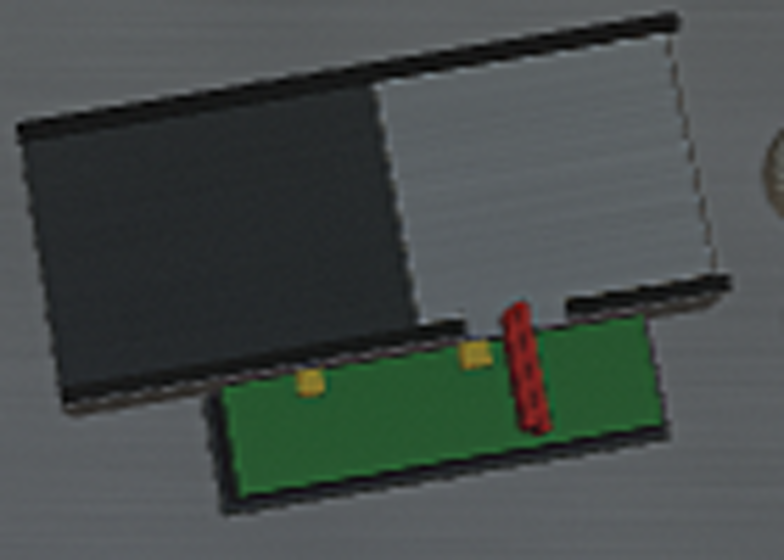

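View pics/scenec.png

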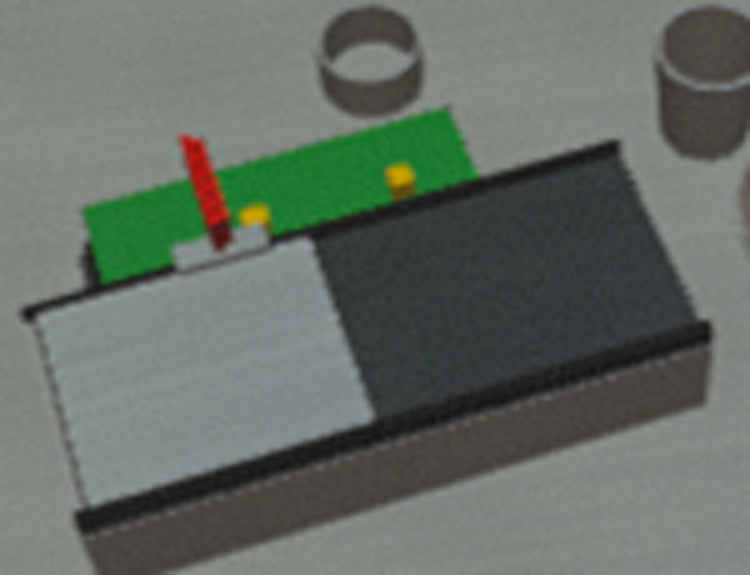

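```bash
cat > h.py <<'E'
import numpy as np, cv2
from scipy.spatial.transform import Rotation as Ro
from scipy.optimize import least_squares
from bench import robot, imaging
C={n:imaging.get_calibration(n) for n in("top","scene")}
def proj(n,P):
    c=C[n];R=Ro.from_euler("xyz",c["rotation"]).as_matrix()
    q=(np.atleast_2d(P)-c["position"])@R*[1,-1,-1]; q=q@c["intrinsics"].T
    return q[:,:2]/q[:,2:]
def W(p,b): # box mm -> world
    b=np.atleast_2d(b)/1e3; c,s=np.cos(p[2]),np.sin(p[2])
    return np.c_[p[0]+c*b[:,0]-s*b[:,1],p[1]+s*b[:,0]+c*b[:,1],b[:,2]]
def unproj(n,uv,z):
    return least_squares(lambda v:(proj(n,[v[0],v[1],z])-uv).ravel(),[.4,0]).x
ct=lambda u,v:((u+.5)/5.6-.5+280,(v+.5)/5.6-.5+170)
cs=lambda u,v:((u+.5)/5-.5+215,(v+.5)/5-.5+140)
E
python3 - <<'E'
from h import *
T=[((22,90,60),ct(222,388)),((22,-125,60),ct(648,318)),((-34,90,60),ct(240,497)),((-34,-125,60),ct(665,428)),((15,-37,73),ct(476,350)),((15,46,73),ct(311,378))]
S=[((-34,-125,60),cs(83,208)),((-34,90,60),cs(448,107)),((15,-37,73),cs(255,212)),((15,46,73),cs(400,172))]
def f(p): return np.r_[(proj("top",W(p,[a for a,_ in T]))-[b for _,b in T]).ravel(),(proj("scene",W(p,[a for a,_ in S]))-[b for _,b in S]).ravel()]
r=least_squares(f,[.35,0,.16],loss="soft_l1");p=r.x;print(p,f(p).round(1).reshape(-1,2))
np.save("p.npy",p)
for n,uv in(("top",ct(520,309)),("top",ct(540,428)),("scene",cs(190,138))):
    w=unproj(n,uv,.101)-p[:2];c,s=np.cos(p[2]),np.sin(p[2]);print("tab",c*w[0]+s*w[1],c*w[1]-s*w[0])
for n,uv in(("top",(336,287)),("scene",(289,147))):
    w=unproj(n,uv,.035 if n=="scene" else .03)-p[:2];print("ring",c*w[0]+s*w[1],c*w[1]-s*w[0])
for b in((-14,-110,60),(-14,-95,60),(-14,56,60)):
    print(b,W(p,b))
E
```

```text
[ 0.46487589 -0.04779584  0.16988123] [[-0.2 -0.3]
 [-0.8 -0.2]
 [-0.2  0.1]
 [ 0.  -0.1]
 [-0.   1.1]
 [-0.1  0.9]
 [-0.7 -0.3]
 [ 0.2 -0.1]
 [-0.3  1.1]
 [-0.2  1. ]]
tab 0.03130488955055771 -0.05922771678055948
tab -0.02710951269312654 -0.05813710520214688
tab -0.0269501322656978 -0.05775286719467347
ring -0.11725263906454547 0.06461741185783765
ring -0.12055983476671649 0.06808965363373334
(-14, -110, 60) [[ 0.46967461 -0.15857929  0.06      ]]
(-14, -95, 60) [[ 0.46713863 -0.14379522  0.06      ]]
(-14, 56, 60) [[0.44160977 0.00503111 0.06      ]]
```

```bash
cat > go.py <<'E'
from h import *
import sys
p=np.load("p.npy"); o=robot.get_obs()
R=Ro.from_euler("xyz",o["ee_rot"]); c,s=np.cos(p[2]),np.sin(p[2])
w=o["tool_pos"]-[p[0],p[1],0]
print("t",o["time"],"box tip mm",np.round(1e3*np.array([c*w[0]+s*w[1],c*w[1]-s*w[0],w[2]-.025]),1),"F",o["wrist_force"].round(1),"yawerr",o["ee_rot"][2]-p[2],"w",o["width"])
if len(sys.argv)>3:
    t=W(p,[float(a) for a in sys.argv[1:4]])[0]+[0,0,.025]
    print("shift",(R.inv().apply(t-o["tool_pos"])*1e3).round(1),"turn",(R.inv()*Ro.from_euler("xyz",[np.pi,0,p[2]])).as_rotvec().round(4))
E
python3 go.py -14 -90 130
```

```text
t 0.1 box tip mm [-417.7 -422.9  204.4] F [ 1.4  0.1 -0.8] yawerr 0.05891601975275679 w 0.09376592260497896
shift [ 422.6 -308.4   75.1] turn [-0.002  -0.0001  0.0589]
```

drive_tool --series '[[0.0, [0.045, -0.033, 0], [-0.002, 0, 0.02]], [0.0, [0.09, -0.066, 0], [-0.002, 0, 0.04]], [0.0, [0.135, -0.1, 0], [-0.002, 0, 0.059]], [0.0, [0.18, -0.133, 0], [-0.002, 0, 0.059]], [0.0, [0.22, -0.16, 0], [-0.002, 0, 0.059]]]'

```text
time: 0.72
tool_pos: [0.3035, -0.3281, 0.2301]
ee_rot: [3.14, -0.0, 0.17]
wrist_force: [-0.1, -0.6, -0.3]
width: 0.0471
finger_force: 0.0
```

```bash
python3 go.py -14 -90 130
```

```text
t 0.725 box tip mm [-206.4 -249.   205.1] F [-0.1 -0.6 -0.3] yawerr 0.00022387787045224927 w 0.04713036072751761
shift [ 192.4 -159.1   74.9] turn [ 0.0016 -0.0001  0.0002]
```

drive_tool --series '[[0.0, [0.045, -0.037, 0.0], [0, 0, 0]], [0.0, [0.09, -0.074, 0], [0, 0, 0]], [0.0, [0.135, -0.111, 0.02], [0, 0, 0]], [0.0, [0.193, -0.159, 0.05], [0, 0, 0]], [0.0, [0.193, -0.159, 0.075], [0, 0, 0]]]'

```text
time: 1.35
tool_pos: [0.4679, -0.1382, 0.1546]
ee_rot: [3.139, -0.001, 0.174]
wrist_force: [0.3, -0.7, -0.4]
width: 0.0006
finger_force: 0.0
```

```bash
python3 go.py -14 -90 75; python3 - <<'E'
from h import *
a=imaging.snapshot("top")[170:270,280:420,::-1];b=imaging.snapshot("scene")[140:240,215:355,::-1]
cv2.imwrite("pics/c2.png",cv2.resize(np.hstack([a,b]),(800,286),interpolation=cv2.INTER_CUBIC))
E
```

```text
t 1.35 box tip mm [-12.3 -89.6 129.6] F [ 0.3 -0.7 -0.4] yawerr 0.004207889912880847 w 0.0006492173226315388
shift [-1.8  0.3 54.6] turn [ 0.0022 -0.0015  0.0042]
```

View pics/c2.png

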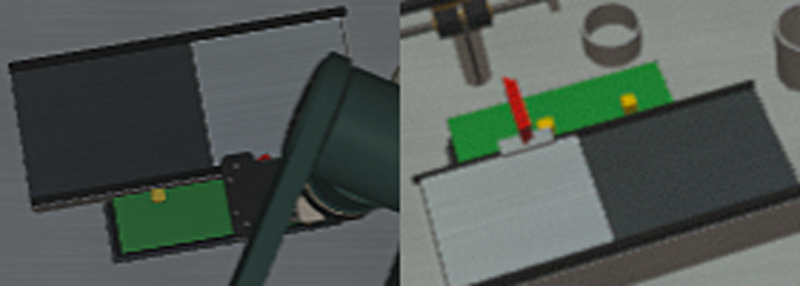

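The closed fingertip hangs above the lane behind the tab, with the finger tip at about (478,80) in the right panel. The tab and bar are unmoved. Next I descend.

drive_tool --series '[[0.0, [-0.002, 0, 0.03], [0.002, -0.001, 0.0]], [0.0, [-0.002, 0, 0.055], [0.002, -0.001, 0.0]], [0.0, [-0.002, 0, 0.064], [0.002, -0.001, 0.0]], [0.0, [-0.002, 0, 0.067], [0.002, -0.001, 0.0]], [0.0, [-0.002, 0, 0.067], [0.002, -0.001, 0.0]]]'

```text
time: 2.08
tool_pos: [0.4647, -0.1419, 0.0893]
ee_rot: [3.14, -0.001, 0.169]
wrist_force: [1.0, -0.1, -0.1]
width: 0.0001
finger_force: 0.0
```

```bash
python3 go.py -14 -90 51
```

```text
t 2.075 box tip mm [-16.1 -92.7  64.3] F [ 1.  -0.1 -0.1] yawerr -0.0006782298685722998 w 0.00013405384545086754
shift [ 2.1 -2.7 13.3] turn [ 0.0012 -0.0006 -0.0007]
```

drive_tool --series '[[0.0, [0.002, 0, 0.003], [0, 0, 0]], [0.0, [0.002, 0, 0.006], [0, 0, 0]], [0.0, [0.002, 0, 0.009], [0, 0, 0]], [0.0, [0.002, 0, 0.012], [0, 0, 0]], [0.0, [0.002, 0, 0.012], [0, 0, 0]]]'

```text
time: 2.7
tool_pos: [0.467, -0.1413, 0.0768]
ee_rot: [3.14, -0.001, 0.17]
wrist_force: [2.0, -1.1, 4.9]
width: 0.0007
finger_force: 2.3
```

```bash
python3 go.py -14 -90 51; python3 - <<'E'
from h import *
b=imaging.snapshot("scene")[150:210,220:320,::-1]
cv2.imwrite("pics/c3.png",cv2.resize(b,(800,480),interpolation=cv2.INTER_CUBIC))
E
```

```text
t 2.7 box tip mm [-13.7 -92.5  51.8] F [ 2.  -1.1  4.9] yawerr -7.083533155544108e-05 w 0.0007123461790532315
shift [-0.3 -2.5  0.8] turn [ 0.0014 -0.0012 -0.0001]
```

View pics/c3.png

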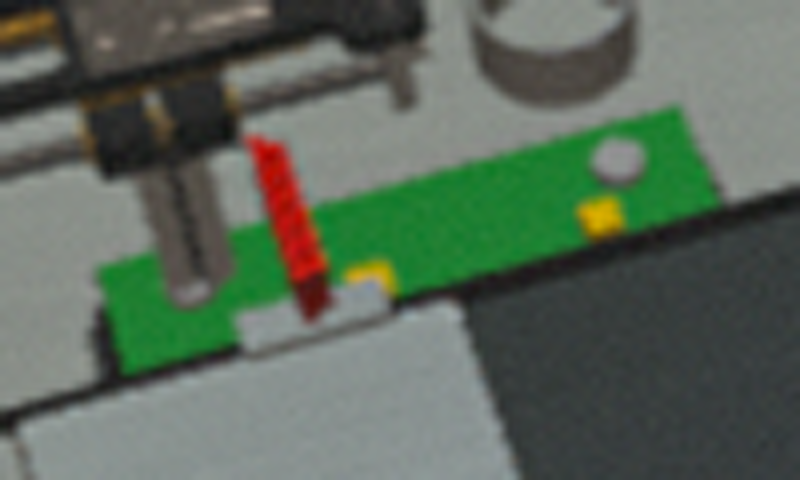

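The finger is on the bar (tip at about (195,290)) and the bar is about 9 mm down. A grey disc that was not there before has appeared on the bar at crop (618,160). I need to locate it before pushing.

```bash
python3 - <<'E'
from h import *
p=np.load("p.npy");c,s=np.cos(p[2]),np.sin(p[2])
def loc(n,uv,z):
    w=unproj(n,uv,z)-p[:2];return 1e3*np.array([c*w[0]+s*w[1],c*w[1]-s*w[0]])
g=lambda u,v:((u+.5)/8-.5+220,(v+.5)/8-.5+150)
for z in(.05,.06,.08,.1):print(z,[loc("scene",g(*q),z).round(0) for q in((618,160),(592,160),(644,160),(618,185))])
a=imaging.snapshot("top");b=imaging.snapshot("scene")
cv2.imwrite("pics/c4.png",cv2.resize(np.hstack([a[225:270,300:360,::-1],b[145:190,265:325,::-1]]),(800,300),interpolation=cv2.INTER_CUBIC))
E
```

```text
0.05 [array([-19.,  62.]), array([-22.,  53.]), array([-16.,  71.]), array([-8., 59.])]
0.06 [array([-11.,  60.]), array([-14.,  52.]), array([-8., 69.]), array([-0., 57.])]
0.08 [array([ 4., 57.]), array([ 1., 48.]), array([ 7., 65.]), array([15., 53.])]
0.1 [array([20., 53.]), array([17., 45.]), array([23., 61.]), array([30., 50.])]
```

View pics/c4.png

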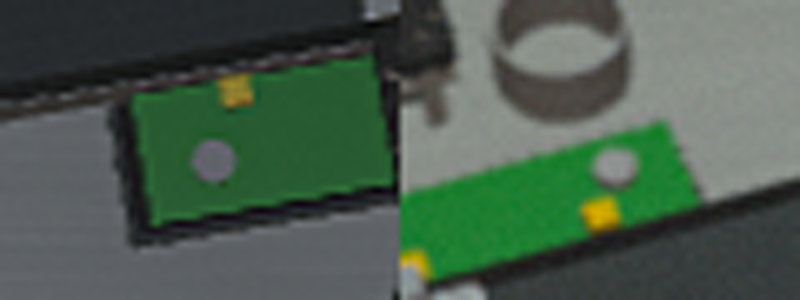

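```bash
python3 - <<'E'
from h import *
p=np.load("p.npy");c,s=np.cos(p[2]),np.sin(p[2])
def box(w): w=np.array(w[:2])-p[:2];return 1e3*np.array([c*w[0]+s*w[1],c*w[1]-s*w[0]])
a=imaging.snapshot("top").astype(int);b=imaging.snapshot("scene").astype(int)
for n,im,(u0,u1,v0,v1) in(("top",a,(324,340,241,256)),("scene",b,(291,302,164,175))):
    r=im[v0:v1,u0:u1];g=r[:,:,1]-r[:,:,0]
    print(n);print(g)
T=(213.5/6.667-.5+300,160.5/6.667-.5+225); S=(265+(614-400)/6.667-.5,145+166/6.667-.5)
r=least_squares(lambda P:np.r_[(proj("top",P)-T).ravel(),(proj("scene",P)-S).ravel()],[.45,0,.06])
print(r.x,box(r.x),r.fun)
# calibration check: tooth2 same way
T=(236/6.667-.5+300,91/6.667-.5+225); S=(265+(601-400)/6.667-.5,145+210/6.667-.5)
r=least_squares(lambda P:np.r_[(proj("top",P)-T).ravel(),(proj("scene",P)-S).ravel()],[.45,0,.06])
print(r.x,box(r.x),r.fun)
E
```

```text
top
[[51 51 51 50 50 50 51 53 55 48 23 47 62 59 53 52]
 [50 50 51 50 50 51 52 50 54 53 55 54 54 54 51 51]
 [50 50 50 51 51 50 49 51 51 51 51 51 52 52 51 51]
 [50 52 51 50 51 50 51 52 53 52 52 50 49 51 51 51]
 [51 50 51 51 51 54 56 56 55 55 53 51 51 51 50 50]
 [52 50 51 51 53 47 18 -7 -2 18 47 54 52 52 51 50]
 [50 52 51 52 46 19 -3  2  1 -2  4 58 53 50 50 52]
 [51 50 51 54 42  9  0  3  4  1  4 34 54 51 51 51]
 [49 50 51 54 34 -4  1  3  4  2  4 35 54 51 51 51]
 [50 49 51 53 48 22  0  3  1  0  5 47 53 50 50 51]
 [50 50 51 52 51 23 -8 -2 -2  3 36 55 51 51 50 51]
 [51 51 51 52 53 51 42 42 28 30 57 53 52 52 51 51]
 [51 50 51 50 51 53 53 54 54 55 51 51 51 51 52 50]
 [50 51 51 50 51 51 52 51 52 51 51 51 52 53 52 54]
 [51 50 50 51 50 51 51 51 52 52 53 54 56 59 59 59]]
scene
[[  4   4   2   4   5  10  11  15  28  50  69]
 [  4   7  13  16  27  52  74  85  93  97 105]
 [ 19  36  59  85  86  81  88  93  99 103 105]
 [ 93  98  99  92  54  35  37  43  60  81 100]
 [102 105  93  52  13   2   2   2  16  57 100]
 [104 104  76  24   2   4   3   2  10  41  97]
 [ 99  95  66  19   0   2   3   2   0  30  95]
 [ 96  98  73  17  -2   1   1  -1  -1  40  94]
 [ 99 101 101  58   6  -2  -2   2  28  74 101]
 [ 98 101 104  90  56  38  39  43  75 104  98]
 [ 95  97  75  64  43  40  76 100  98  99  95]]
[0.44351521 0.00932387 0.06046784] [-11.39623325  59.90881899] [ 0.07548277  0.00618031  0.0764284  -0.00499816]
[4.71886065e-01 3.82817788e-04 6.84535274e-02] [15.05459876 46.29994661] [-6.56404432e-05 -5.14494667e-06 -6.52665292e-05  4.20527360e-06]
```

The disc is a fixed post at about box (-12, 60), around 17 mm across, and its top sits near z=60 while the bar is down. It stands in the finger's lane at the end of travel. I'll push at mid-lane first, then shift to the lane's outer edge to clear it.

drive_tool --series '[[0.0, [0, -0.007, 0.0005], [0, 0, 0]], [0.0, [0, -0.013, 0.0005], [0, 0, 0]], [0.0, [0, -0.018, 0.0005], [0, 0, 0]], [0.0, [0, -0.021, 0.0005], [0, 0, 0]], [0.0, [0, -0.021, 0.0005], [0, 0, 0]]]'

```text
time: 3.58
tool_pos: [0.4619, -0.1203, 0.0755]
ee_rot: [3.141, 0.003, 0.17]
wrist_force: [0.0, -3.5, 5.4]
width: 0.0005
finger_force: 2.7
```

```bash
python3 go.py -14 15 51
```

```text
t 3.575 box tip mm [-15.2 -70.9  50.5] F [ 0.  -3.5  5.4] yawerr 0.00034549318010618224 w 0.0004800890563189844
shift [  1.2 -85.9  -0.5] turn [0.0008 0.0025 0.0003]
```

drive_tool --series '[[0.0, [0.0, -0.008, 0], [0, 0, 0]], [0.0, [0.001, -0.016, 0], [0, 0, 0]], [0.0, [0.001, -0.024, 0], [0, 0, 0]], [0.0, [0.001, -0.032, 0], [0, 0, 0]], [0.0, [0.001, -0.04, 0], [0, 0, 0]]]'

```text
time: 4.2
tool_pos: [0.4557, -0.081, 0.0754]
ee_rot: [3.14, 0.004, 0.17]
wrist_force: [-1.8, -5.8, 5.2]
width: 0.0003
finger_force: 3.5
```

```bash
python3 go.py -14 15 51
```

```text
t 4.2 box tip mm [-14.6 -31.2  50.4] F [-1.8 -5.8  5.2] yawerr 2.328445559213188e-05 w 0.0003459304992870399
shift [  0.6 -46.2  -0.6] turn [0.0015 0.0036 0.    ]
```

drive_tool --series '[[0.0, [0.0, -0.008, 0], [0, -0.002, 0]], [0.0, [0.001, -0.016, 0], [0, -0.002, 0]], [0.0, [0.001, -0.024, 0], [0, -0.002, 0]], [0.0, [0.001, -0.032, 0], [0, -0.002, 0]], [0.0, [0.001, -0.04, 0], [0, -0.002, 0]]]'

```text
time: 4.82
tool_pos: [0.4497, -0.0414, 0.0753]
ee_rot: [3.14, 0.006, 0.17]
wrist_force: [-1.0, -5.1, 5.8]
width: 0.0006
finger_force: 3.5
```

```bash
python3 go.py -31 8 50.5;  python3 - <<'E'
from h import *
a=imaging.snapshot("top")[165:275,270:420,::-1];b=imaging.snapshot("scene")[140:210,235:330,::-1]
cv2.imwrite("pics/c5.png",np.hstack([cv2.resize(a,(395,290)),cv2.resize(b,(395,290),interpolation=cv2.INTER_CUBIC)]))
E
```

```text
t 4.825 box tip mm [-13.8   8.9  50.3] F [-1.  -5.1  5.8] yawerr 6.764674874754073e-05 w 0.000601490116902733
shift [-17.2   0.9  -0.1] turn [0.0014 0.0061 0.0001]
```

View pics/c5.png

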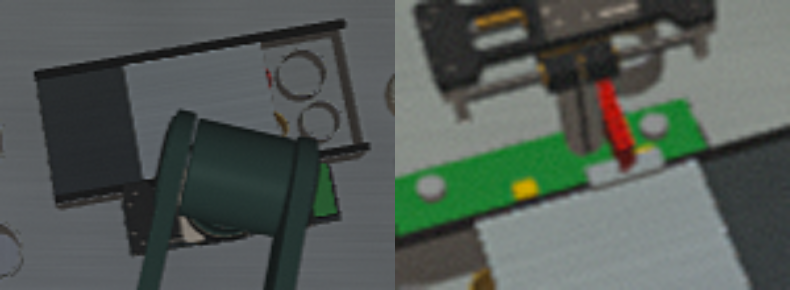

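```bash
python3 - <<'E'
from h import *
p=np.load("p.npy");c,s=np.cos(p[2]),np.sin(p[2])
def loc(n,uv,z):
    w=unproj(n,uv,z)-p[:2];return (1e3*np.array([c*w[0]+s*w[1],c*w[1]-s*w[0]])).round(1)
g=lambda u,v:((u-395+.5)/4.158-.5+235,(v+.5)/4.143-.5+140)
for z in(.048,.051,.055,.06):print(z,loc("scene",g(430,187),z),loc("scene",g(654,125),z),loc("top",(331.6,248.6),z))
b=imaging.snapshot("scene")[140:200,232:312,::-1]
cv2.imwrite("pics/c6.png",cv2.resize(b,(800,600),interpolation=cv2.INTER_CUBIC))
E
```

```text
0.048 [-18.7 -95. ] [-19.4  62.4] [-10.5  59.5]
0.051 [-16.4 -95. ] [-17.1  61.8] [-10.7  59.6]
0.055 [-13.3 -95.1] [-14.   61.1] [-11.   59.7]
0.06 [ -9.5 -95.2] [-10.2  60.2] [-11.4  59.9]
```

View pics/c6.png

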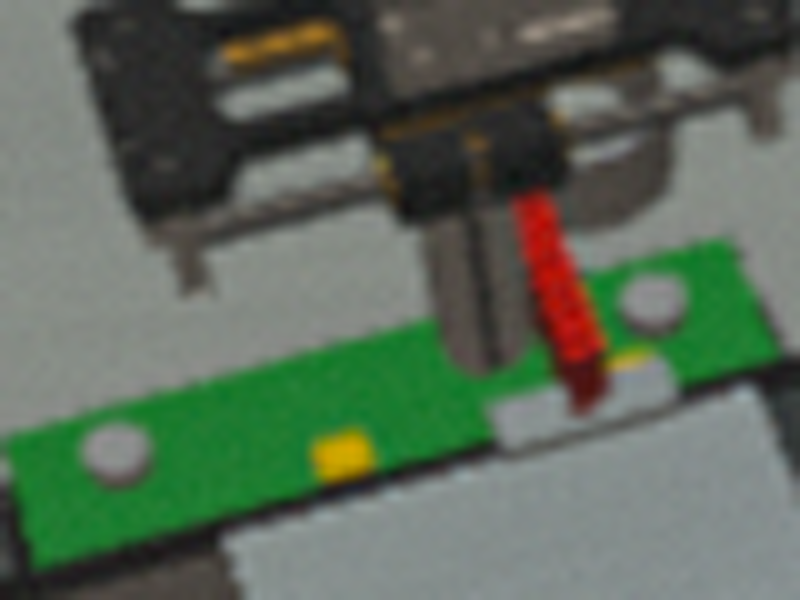

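The second post is at about (-12, -95), exactly where my fingertip pressed earlier down to z≈51, so these guide-post heads don't obstruct the finger. I'll continue mid-lane in small, force-watched steps.

drive_tool --series '[[0.0, [0.0, -0.007, 0], [0, -0.004, 0]], [0.0, [0.0, -0.014, 0], [0, -0.004, 0]], [0.0, [0.0, -0.02, 0], [0, -0.004, 0]], [0.0, [0.0, -0.024, 0], [0, -0.004, 0]], [0.0, [0.0, -0.027, 0], [0, -0.004, 0]]]'

```text
time: 5.6
tool_pos: [0.4451, -0.0148, 0.0752]
ee_rot: [3.14, 0.01, 0.17]
wrist_force: [0.1, -5.5, 5.4]
width: 0.0007
finger_force: 3.4
```

```bash
python3 go.py -14 51.5 50.5
```

```text
t 5.6 box tip mm [-14.   35.9  50.2] F [ 0.1 -5.5  5.4] yawerr 0.00026222324240193773 w 0.000710900155413395
shift [ -0.  -15.6  -0.4] turn [0.0013 0.0104 0.0003]
```

drive_tool --series '[[0.0, [0.0, -0.003, 0], [0, 0.005, 0]], [0.0, [0.0, -0.006, 0], [0, 0.01, 0]], [0.0, [0.0, -0.008, 0], [0, 0.01, 0]], [0.0, [0.0, -0.01, 0], [0, 0.01, 0]], [0.0, [0.0, -0.012, 0], [0, 0.01, 0]]]'

```text
time: 6.22
tool_pos: [0.4433, -0.0034, 0.0753]
ee_rot: [3.139, -0.0, 0.17]
wrist_force: [0.1, -5.8, 4.8]
width: 0.0003
finger_force: 3.4
```

```bash
python3 go.py -14 51.5 50.5
```

```text
t 6.225 box tip mm [-13.8  47.4  50.3] F [ 0.1 -5.8  4.8] yawerr 0.0001218327720733936 w 0.0002876046810410445
shift [-0.2 -4.1 -0.2] turn [ 0.0022 -0.0001  0.0001]
```

No post contact. Now I push the last few millimetres to the lid's stop.

drive_tool --series '[[0.0, [0.0, -0.001, 0], [0, 0, 0]], [0.0, [0.0, -0.002, 0], [0, 0, 0]], [0.0, [0.0, -0.003, 0], [0, 0, 0]], [0.0, [0.0, -0.004, 0], [0, 0, 0]]]'

```text
time: 6.72
tool_pos: [0.4429, -0.0011, 0.0753]
ee_rot: [3.136, 0.0, 0.17]
wrist_force: [1.0, -12.4, 4.8]
width: 0.0006
finger_force: 8.5
```

```bash
python3 go.py -14 51.5 50.5
```

```text
t 6.725 box tip mm [-13.8  49.8  50.3] F [  1.  -12.4   4.8] yawerr 0.0001025052902002277 w 0.0005844653467957995
shift [-0.2 -1.7 -0.3] turn [0.0058 0.0001 0.0001]
```

drive_tool --series '[[0.0, [0.0, -0.001, 0], [0, 0, 0]], [0.0, [0.0, -0.002, 0], [0, 0, 0]], [0.0, [0.0, -0.002, 0], [0, 0, 0]]]'

```text
time: 7.1
tool_pos: [0.4428, -0.001, 0.0753]
ee_rot: [3.132, 0.0, 0.169]
wrist_force: [1.6, -16.5, 3.4]
width: -0.0
finger_force: 12.6
```

```bash
python3 go.py -14 51.5 50.5; python3 - <<'E'
from h import *
b=imaging.snapshot("scene")[140:200,232:312,::-1]
cv2.imwrite("pics/c7.png",cv2.resize(b,(800,600),interpolation=cv2.INTER_CUBIC))
E
```

```text
t 7.1 box tip mm [-13.8  49.8  50.3] F [  1.6 -16.5   3.4] yawerr -0.00047952290380320894 w -3.3674610482460187e-07
shift [-0.2 -1.7 -0.2] turn [ 0.0097  0.0001 -0.0005]
```

View pics/c7.png

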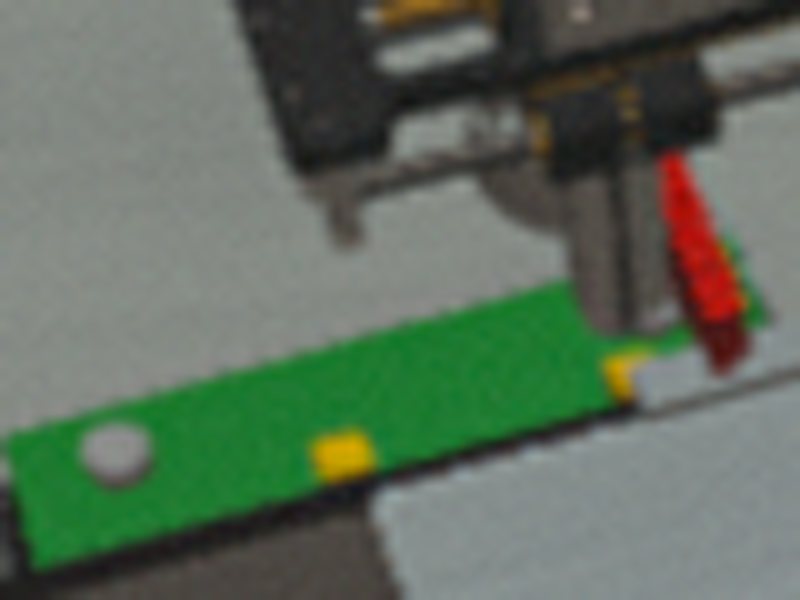

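The lid is on its stop: the force climbed with no further motion, and the tab at (725,350) is past tooth 2 at (625,375). I back off slightly and lift.

drive_tool --series '[[0.0, [0.0, 0.004, 0], [0, 0, 0]], [0.0, [0.0, 0.008, 0], [0, 0, 0]], [0.0, [0.0, 0.008, -0.006], [0, 0, 0]], [0.0, [0.0, 0.008, -0.012], [0, 0, 0]], [0.0, [0.0, 0.008, -0.025], [0, 0, 0]]]'

```text
time: 7.78
tool_pos: [0.4433, -0.0045, 0.0998]
ee_rot: [-3.141, 0.001, 0.17]
wrist_force: [0.2, 1.0, -0.7]
width: 0.0005
finger_force: 0.0
```

drive_tool --series '[[0.0, [0, 0, -0.04], [0, 0, 0]], [0.0, [0, 0, -0.08], [0, 0, 0]], [0.0, [-0.04, 0.01, -0.12], [0, 0, 0]], [0.0, [-0.09, 0.03, -0.13], [0, 0, 0]], [0.0, [-0.14, 0.06, -0.13], [0, 0, 0]]]'

```text
time: 8.4
tool_pos: [0.3154, -0.0881, 0.232]
ee_rot: [3.139, -0.005, 0.172]
wrist_force: [-0.1, -1.8, -0.4]
width: 0.0007
finger_force: 0.0
```

```bash
python3 go.py; python3 - <<'E'
from h import *
b=imaging.snapshot("scene")[130:250,205:365,::-1]
cv2.imwrite("pics/c8.png",cv2.resize(b,(800,600),interpolation=cv2.INTER_CUBIC))
E
```

```text
t 8.4 box tip mm [-154.1  -14.4  207. ] F [-0.1 -1.8 -0.4] yawerr 0.002403031097222341 w 0.0006861294857032535
```

View pics/c8.png

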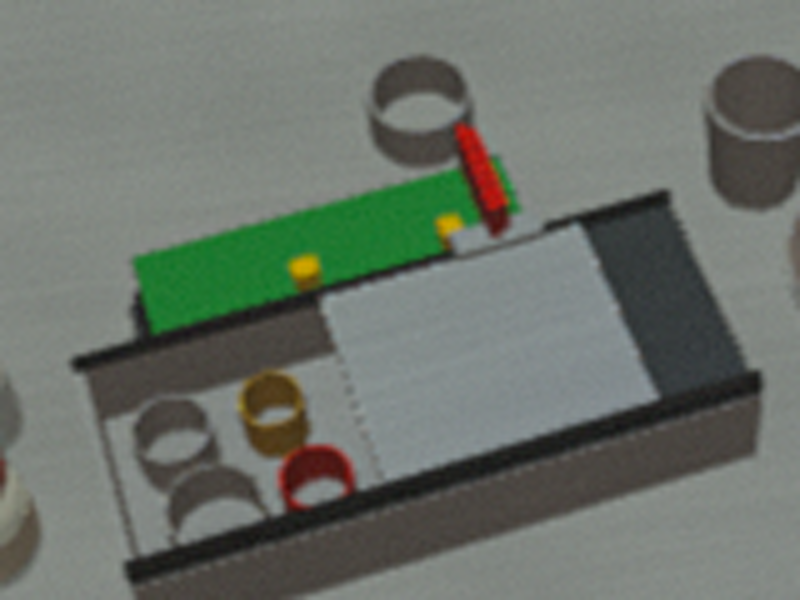

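The lid is open, the bar is back up with both post heads hidden, and tooth 2 at (450,230) stands behind the tab. The cutter ring and cup have not moved. I let the arm settle and hand in.

drive_tool --series '[[0.0, [0, 0, 0], [0, 0, 0]], [0.0, [0, 0, 0], [0, 0, 0]], [0.0, [0, 0, 0], [0, 0, 0]]]'

```text
time: 8.82
tool_pos: [0.317, -0.0867, 0.23]
ee_rot: [-3.141, -0.002, 0.172]
wrist_force: [-0.1, -0.1, -0.5]
width: 0.0005
finger_force: 0.0
```

```bash
python3 -c "
from bench import robot
print(robot.close_job())"
```

```text
the job is handed in; nothing more can be done
None
```

The lid is pushed fully open onto its stop, the catch has sprung back up behind the tab to lock it, and the arm is withdrawn; the job was handed in at about 9 s (no verdict was returned).

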